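Make up two reagent kits

ROBOT

A 6-joint arm with a two-finger parallel gripper is mounted at the origin on a cart in front of the work surface, level with it; the furniture and walls round the work are solid. World frame = base frame: x ahead of the robot, y to its left, z up, the work surface at z = 0. Lengths are in m, angles in rad, forces in N, time in s.
With the tool pointing down it reaches from about 0.275 to 0.775 m from the base axis. Payload 14.6 kg.
Tool frame: the origin (TCP) lies at the very end of the fingers, on their centre line; the grasp point (between the pads) lies 19 mm behind it (arm.pinch_z is the distance from the TCP to the grasp point, in m); z points along the fingers, y is the line along which they close (so a half turn about z gives the same grasp; the last joint's range is limited). The gripper opens to 85 mm and grips with 20 to 120 N. Pads are 22 mm wide; open, the fingers measure 114 mm over their backs; the gripper's body (76 mm by 85 mm) begins 54 mm behind the grasp point. The pads swing forward as they close: fully open they stand 13 mm farther back than shut.
Start: joints at [-1.447, 0.263, -0.048, 1.259, 0, 1.415], TCP at [0.144, -0.505, 0.231] pointing down, gripper open.
Joint ranges: [-2.65, 2.65], [-0.89, 1.7], [-1.18, 1.37], [-2.13, 2.11], [-1.35, 1.29], [-3.14, 3.14]. Speed limits (rad/s): [1.89, 1.89, 2.57, 2.79, 3.14, 3.14].

INTERFACE

Orientations are given as a unit quaternion [x, y, z, w].
In Python, from rig import telemetry, cams, workorder, arm gives the robot as it stands.
- The arm moves only by the tool servo_tool, never from a script. Its argument "steps" is text: rows parted by semicolons, each of 5 numbers parted by spaces: the opening, from 0 (shut) to 1 (fully open), then the shift along the tool's x, y, z in m, then the turn about the tool's z in degrees. In form: hand x y z turn; .... A call has 1 to 20 rows; each row shifts and turns the commanded pose from where the row before left it, along the tool's axes as they then stand; what a row does not reach is not made up. A row lasts 1/12 s, in which the tool goes at most 41.7 mm and 7.16 degrees, less where a joint would pass 70% of its speed; a pose out of reach is approached as far as the arm can. A call with a gripper value outside its range is refused whole. The fingers move at their own pace and stop on an object; "squeeze" is the grip in N (left out, the last holds). Time passes only in rows, so rows that do not move let the fingers close. It gives the time, the measured TCP pose, the force, the opening and the grip force at its end, in the units of the state.
- telemetry.sense(): the state, without advancing time (a new reading comes with each control period).
- cams.get_image(name): name is "side" or "top" or "wrist"; returns a dict with "frame" (400x640x3 uint8, red, green, blue), "z_map" (400x640 float32, m along the optical axis (not along the pixel's ray), 0 where there is no reading), "mtx" (3x3 intrinsics, pixels), "world_from_camera" (4x4, takes a point from camera to world coordinates). Camera axes: x right, y down, z forward; pixel columns grow to the right and rows downward; lengths in m; the calibration is good to about 2 mm. A picture is of the moment at which its call begins.
- workorder.job_done(): hands the job in; it is judged then, once.
The state is a dict: "t": time; "joints": joint angles; "qvel": joint speeds; "joint_efforts": joint torques, N m; "tool_pos": TCP position; "eef_rot": TCP orientation; "contact_force": force on the tool from outside, world axes, zero at the start; "wrist_torque": the same for the moment, N m; "width": finger opening in m; "finger_force": force on a finger pad.
Only numpy, scipy, OpenCV 4.12 (cv2) and the standard library are available. Lean on these libraries where they do the work, as an engineer would, in place of code of your own. Each camera call takes 0.05 s, during which the arm holds its last target. There are 200 camera calls.

TASK

Make up the two test kits from the stock in the middle of the bench: in the blue tray, the red-capped bottle and the blue dropper vial; in the yellow tray, the blue-capped bottle, the green-capped bottle and the red dropper vial. Stand each bottle upright in a large well of its tray (either one) and each dropper vial upright in the narrow well at its tray's end, let everything go, tip nothing over on the way, and leave the white-capped bottle where it stands.

Things in the scene. Friction and masses are not known exactly. Their poses are not given: they have to be found in the camera images.
- bottle_red: Loose, about 0.16 kg, closed laboratory glass bottle with a red screw cap, standing upright. Body a cylinder of diameter 56 mm from 0 to 69 mm high, cap and neck 36 in diameter from there up to 105. Grip it by the cap from above. Origin: centre of its underside; z up along the bottle.
- bottle_blue: Loose, about 0.16 kg, closed laboratory glass bottle with a blue screw cap, standing upright. Body a cylinder of diameter 56 mm from 0 to 69 mm high, cap and neck 36 in diameter from there up to 105. Grip it by the cap from above. Origin: centre of its underside; z up along the bottle.
- bottle_green: Loose, about 0.12 kg, closed laboratory glass bottle with a green screw cap, standing upright. Body a cylinder of diameter 44 mm from 0 to 79 mm high, cap and neck 30 in diameter from there up to 120. Grip it by the cap from above. Origin: centre of its underside; z up along the bottle.
- dropper_red: Loose, about 0.02 kg, small dropper vial standing upright: white body of diameter 17 mm from 0 to 30 mm high, red dropper cap (colliding as a cylinder of diameter 15) up to 48 high. Grip it at about 36 mm above its foot: fingertips then clear the tray walls. Origin: centre of its underside; z up.
- dropper_blue: Loose, about 0.02 kg, small dropper vial standing upright: white body of diameter 17 mm from 0 to 30 mm high, blue dropper cap (colliding as a cylinder of diameter 15) up to 48 high. Grip it at about 36 mm above its foot: fingertips then clear the tray walls. Origin: centre of its underside; z up.
- tray_blue: Blue open kit tray, fixed (sizes in mm), 228 long (x) by 86 wide (y), rim 18 high, floor and walls 4 thick. Three wells in a row at y = 0: large bottle wells, 78x78 inside, centred at x = -71 and +11; a narrow dropper well, 56 (x) by 78 (y), at x = +82; walls between them 16 high. x points away from the robot within 0.3 rad (narrow well far). Origin: centre of underside.
- tray_yellow: Yellow open kit tray, fixed (sizes in mm), 228 long (x) by 86 wide (y), rim 18 high, floor and walls 4 thick. Three wells in a row at y = 0: large bottle wells, 78x78 inside, centred at x = -71 and +11; a narrow dropper well, 56 (x) by 78 (y), at x = +82; walls between them 16 high. x points away from the robot within 0.3 rad (narrow well far). Origin: centre of underside.
- bottle_white: Loose, about 0.16 kg, closed laboratory glass bottle with a white screw cap, standing upright. Body a cylinder of diameter 52 mm from 0 to 99 mm high, cap and neck 28 in diameter from there up to 150. Origin: centre of its underside; z up along the bottle. Not wanted in either kit: it stays where it is.
Not all that is in view belongs to the job. Leave any pink or purple look-alike of the bottle_red alone.

How it is judged:
At the end, for the whole second after the job is handed in: Each thing stands upright (0.12 rad), at rest, on the floor (4 mm) of its own tray: bottles within 20 mm of a large well's centre along x and y, droppers within 22 mm along and 34 mm across of the narrow well's; the white-capped bottle is upright within 30 mm of its start ((x of bottle_red in the frame of tray_blue between -0.091 and -0.051 m or x of bottle_red in the frame of tray_blue between -0.009 and 0.031 m) and y of bottle_red in the frame of tray_blue between -0.02 and 0.02 m and z of bottle_red in the frame of tray_blue between 0 and 0.008 m and angle between each of bottle_red, dropper_blue, bottle_blue, bottle_green, dropper_red, bottle_white's own z axis and vertical below 0.12 rad and linear speed of each of bottle_red, dropper_blue, bottle_blue, bottle_green, dropper_red below 0.02 m/s and x of dropper_blue in the frame of tray_blue between 0.06 and 0.104 m and y of dropper_blue in the frame of tray_blue between -0.034 and 0.034 m and z of dropper_blue in the frame of tray_blue between 0 and 0.008 m and (x of bottle_blue in the frame of tray_yellow between -0.091 and -0.051 m or x of bottle_blue in the frame of tray_yellow between -0.009 and 0.031 m) and y of bottle_blue in the frame of tray_yellow between -0.02 and 0.02 m and z of bottle_blue in the frame of tray_yellow between 0 and 0.008 m and (x of bottle_green in the frame of tray_yellow between -0.091 and -0.051 m or x of bottle_green in the frame of tray_yellow between -0.009 and 0.031 m) and y of bottle_green in the frame of tray_yellow between -0.02 and 0.02 m and z of bottle_green in the frame of tray_yellow between 0 and 0.008 m and x of dropper_red in the frame of tray_yellow between 0.06 and 0.104 m and y of dropper_red in the frame of tray_yellow between -0.034 and 0.034 m and z of dropper_red in the frame of tray_yellow between 0 and 0.008 m and distance of bottle_white from where it was at the start of the episode below 0.03 m); the robot touches nothing.
It fails at once if a bottle or vial is tipped over (angle between any of bottle_red, dropper_blue, bottle_blue, bottle_green, dropper_red, bottle_white's own z axis and vertical above 0.8 rad).
It fails at once if the white-capped bottle is moved from its place (distance of bottle_white from where it was at the start of the episode above 0.03 m).
It also fails if it takes over 128 s, if anything falls off the work surface, if the arm or the gripper's body presses on something with over 40 N, if the wrist force passes 120 N, or if a joint passes its speed limit or range.

## Working session

There is one attempt and no reset: what is moved stays moved. The work goes in short steps, Python scripts to look and compute and a tool call to move; the robot and the scene stay as the last step left them, time stands still between calls to the robot, and variables do not carry over. Pictures are saved under pics/ and viewed, at most 14 in all, crops included, and the job is handed in when it is done.

Besides the shell and the picture viewer there is one more tool, called after ">>>" by a JSON object that holds its "api" and its "payload". servo_tool: Moves the arm, as the interface text tells. Its arguments: {"type":"object","properties":{"steps":{"type":"string"},"squeeze":{"type":"number"}},"required":["steps"]}

```bash
ls; mkdir -p pics; python3 - <<'E'
from rig import telemetry,cams,arm
import cv2,numpy as np
s=telemetry.sense()
print({k:np.round(s[k],3) for k in('t','tool_pos','eef_rot','width','joints')},arm.pinch_z)
for n in('top','side'):
    im=cams.get_image(n); cv2.imwrite(f'pics/{n}0.png',im['frame'][:,:,::-1]); np.savez(f'{n}0.npz',**im)
    print(n,np.round(im['world_from_camera'],3).tolist(),im['mtx'].tolist())
E
```

```text
pics
{'t': np.float64(0.0), 'tool_pos': array([ 0.144, -0.504,  0.231]), 'eef_rot': array([ 0.99 ,  0.139,  0.   , -0.001]), 'width': np.float64(0.085), 'joints': array([-1.447,  0.263, -0.049,  1.259,  0.   ,  1.415])} 0.0187
top [[0.002, -0.999, 0.043, 0.448], [-1.0, -0.002, 0.002, -0.005], [-0.002, -0.043, -0.999, 1.094], [0.0, 0.0, 0.0, 1.0]] [[478.9881889545975, 0.0, 312.3202571076426], [0.0, 478.9881889545975, 191.4947889690927], [0.0, 0.0, 1.0]]
side [[0.963, -0.172, 0.208, 0.307], [-0.27, -0.641, 0.719, -0.701], [0.01, -0.748, -0.663, 0.69], [0.0, 0.0, 0.0, 1.0]] [[363.3192025928495, 0.0, 325.7694077410024], [0.0, 363.3192025928495, 190.2097131294961], [0.0, 0.0, 1.0]]
```

View pics/top0.png

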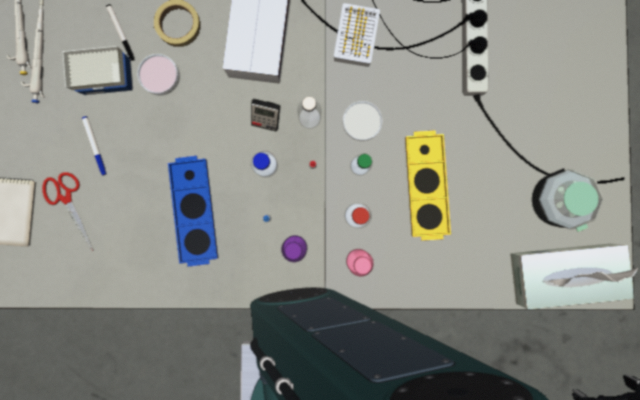

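View pics/side0.png

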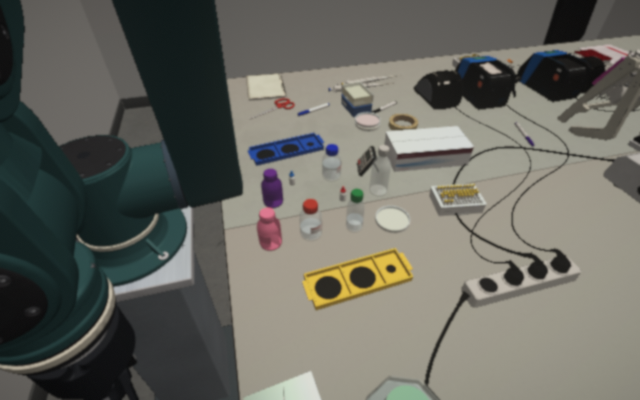

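The top view shows the red-capped bottle at (357,215), green at (362,161), blue at (263,162), white at (309,104), the red dropper at (313,164) and the blue dropper at (266,218). The blue tray is at left and the yellow at right, both with their narrow wells far. Three things could be bottle_red: (357,215) red cap on a clear body, (360,262) all pink, and (294,248) all purple. The one at (357,215) fits, so I'll confirm it in a crop while measuring.

```bash
cat > h.py <<'E'
import cv2,numpy as np
def ray(im,u,v,z):
    T=im['world_from_camera'];d=T[:3,:3]@np.linalg.inv(im['mtx'])@[u,v,1];o=T[:3,3]
    return o+d*(z-o[2])/d[2]
HUE=dict(red=[(0,8),(172,180)],green=[(55,85)],blue=[(105,128)],yellow=[(22,35)])
def blobs(im,col,box,smin=110,amin=8):
    u0,v0,u1,v1=box
    h=cv2.cvtColor(im['frame'],cv2.COLOR_RGB2HSV)[v0:v1,u0:u1]
    m=np.zeros(h.shape[:2],np.uint8)
    for a,b in HUE[col]: m|=cv2.inRange(h,(a,smin,50),(b,255,255))
    n,_,st,c=cv2.connectedComponentsWithStats(m)
    out=[(c[i]+[u0,v0],st[i,4],st[i,:4]+[u0,v0,0,0]) for i in range(1,n) if st[i,4]>=amin]
    return sorted(out,key=lambda o:-o[1])
E
python3 - <<'E'
from h import *
im=dict(np.load('top0.npz')); sd=dict(np.load('side0.npz'))
for n,c,box,z,bs in [('bottle_red','red',(335,195,380,235),.105,(295,195,325,215)),('bottle_blue','blue',(240,140,285,185),.105,(318,138,346,160)),('bottle_green','green',(340,140,385,185),.12,(343,183,370,205)),('dropper_red','red',(303,155,323,175),.048,(335,182,350,196)),('dropper_blue','blue',(256,208,276,228),.048,(284,168,300,180))]:
    for c_,a,bb in blobs(im,c,box,80)[:1]:
        u,v=np.round(c_).astype(int); print(n,c_.round(1),a,bb,ray(im,*c_,z).round(4),'zd',round(float(ray(im,0,0,0)[2]+im['world_from_camera'][2,3]-im['z_map'][v,u]),3))
    for c_,a,bb in blobs(sd,c,bs,80)[:1]:
        print('   side',c_.round(1),a,ray(sd,*c_,z-.018 if z>.1 else z-.009).round(4))
for n,box in [('blue',(160,145,225,275)),('yellow',(400,125,456,245))]:
    f=im['frame'];u0,v0,u1,v1=box
    m=cv2.inRange(f[v0:v1,u0:u1].max(2),0,75)
    k,_,st,c=cv2.connectedComponentsWithStats(m)
    for i in range(1,k):
        if st[i,4]>20: print(n,st[i],(c[i]+[u0,v0]).round(1),ray(im,*(c[i]+[u0,v0]),.004).round(4))
    b=blobs(im,n,box,100)[0]; print(b[1:],)
    h=cv2.cvtColor(f,cv2.COLOR_RGB2HSV)[v0:v1,u0:u1]; a,bb=HUE[n][0]
    cc,_=cv2.findContours(cv2.inRange(h,(a,100,50),(bb,255,255)),cv2.RETR_EXTERNAL,2)
    q=max(cc,key=cv2.contourArea)+[u0,v0]
    p=np.array([ray(im,*x[0],.018)[:2] for x in q],np.float32)
    print('rect',cv2.minAreaRect(p))
a=cv2.resize(im['frame'][85:285,160:460],None,fx=2.6,fy=2.6,interpolation=2)[:,:,::-1]
cv2.imwrite('pics/crop.png',a)
# white and other obstacles
for n,u,v,z in [('white',309,103,.15),('pink',360,260,.1),('purple',294,246,.1)]: print(n,ray(im,u,v,z).round(3),im['z_map'][v,u])
E
```

```text
bottle_red [360.4 215.4] 226 [352 208  18  16] [ 0.4422 -0.1025  0.105 ] zd 0.103
   side [310.  205.9] 196 [ 0.4445 -0.0914  0.087 ]
bottle_blue [260.8 160.7] 234 [253 152  17  18] [0.5551 0.1036 0.105 ] zd 0.1
   side [331.6 149. ] 113 [0.5603 0.1205 0.087 ]
bottle_green [364.3 160.7] 151 [358 154  14  14] [ 0.554  -0.1092  0.12  ] zd 0.116
   side [356.8 194.6] 116 [ 0.5591 -0.098   0.102 ]
dropper_red [312.3 163.7] 37 [309 161   7   7] [ 0.5548 -0.003   0.048 ] zd 0.044
   side [342.8 189.4] 27 [ 0.5565 -0.0039  0.039 ]
dropper_blue [265.8 218. ] 33 [263 215   7   7] [0.4358 0.0982 0.048 ] zd 0.05
   side [291.3 174.1] 13 [0.435 0.097 0.039]
blue [25 26  9  8 57] [188.9 174.5] [0.5339 0.2786 0.004 ]
blue [ 21  49  24  24 464] [192.6 205.6] [0.4631 0.2693 0.004 ]
blue [ 25  85  25  24 465] [196.8 241.4] [0.3818 0.2587 0.004 ]
(np.int32(3138), array([168, 156,  50, 110]))
rect ((0.4523935914039612, 0.2662961483001709), (0.24498756229877472, 0.08660462498664856), 7.360648155212402)
yellow [21 21  7  8 46] [424.1 149.2] [ 0.5931 -0.2584  0.004 ]
yellow [ 15  44  24  24 434] [426.3 180.2] [ 0.522  -0.2628  0.004 ]
yellow [ 18  80  23  24 436] [428.9 216.2] [ 0.4401 -0.2682  0.004 ]
(np.int32(3223), array([405, 130,  46, 111]))
rect ((0.5109333992004395, -0.26237812638282776), (0.24604983627796173, 0.08781503885984421), 3.5719189643859863)
white [0.666 0.004 0.15 ] 0.95049065
pink [ 0.35  -0.102  0.1  ] 0.98507065
purple [0.379 0.034 0.1  ] 0.98573214
```

View pics/crop.png

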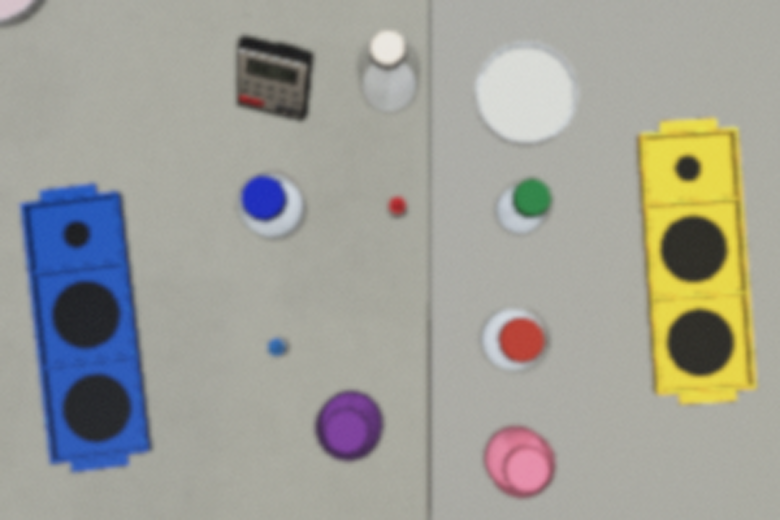

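The crop shows the clear bottle with the red cap at crop (522,340), apart from the all-pink (525,465) and all-purple (348,425) look-alikes, so bottle_red is at (0.442,-0.1025). All positions are measured. I'll square the tool to the world axes and head for the red dropper.

>>> {"api": "servo_tool", "payload": {"steps": "0.6 0 0 0 5.4; 0.6 0 0 0 5.3; 0.6 0 0 0 5.3; 0.6 0.017 -0.021 0 0; 0.6 0.017 -0.021 0 0; 0.6 0.017 -0.021 0 0; 0.6 0.017 -0.021 0 0; 0.6 0.017 -0.021 0 0; 0.6 0.017 -0.021 0 0; 0.6 0.017 -0.021 0 0; 0.6 0.017 -0.021 0 0; 0.6 0.017 -0.021 0 0; 0.6 0.017 -0.021 0 0; 0.6 0.017 -0.021 0 0; 0.6 0.017 -0.021 0 0; 0.6 0.017 -0.021 0 0; 0.6 0.017 -0.021 0 0; 0.6 0.017 -0.021 0 0; 0.6 0 0 0 0; 0.6 0 0 0 0", "squeeze": 30}}

```text
t: 1.77
tool_pos: [0.4, -0.1889, 0.231]
eef_rot: [1.0, 0.001, -0.0, -0.0]
contact_force: [0.2, 0.1, -0.4]
width: 0.0511
finger_force: 0.0
```

>>> {"api": "servo_tool", "payload": {"steps": "0.6 0.0172 -0.0207 0 0; 0.6 0.0172 -0.0207 0 0; 0.6 0.0172 -0.0207 0 0; 0.6 0.0172 -0.0207 0 0; 0.6 0.0172 -0.0207 0 0; 0.6 0.0172 -0.0207 0 0; 0.6 0.0172 -0.0207 0 0; 0.6 0.0172 -0.0207 0 0; 0.6 0.0174 -0.0203 0 0; 0.6 0 0 0.02 0; 0.6 0 0 0.02 0; 0.6 0 0 0.02 0; 0.6 0 0 0.02 0; 0.6 0 0 0.02 0; 0.6 0 0 0 0; 0.6 0 0 0 0"}}

```text
t: 3.1
tool_pos: [0.5541, -0.0048, 0.131]
eef_rot: [1.0, -0.001, -0.001, -0.0]
contact_force: [-0.4, 0.5, 0.5]
width: 0.0515
finger_force: 0.0
```

```bash
python3 - <<'E'
from rig import telemetry,cams
from h import *
im=cams.get_image('wrist'); cv2.imwrite('pics/w1.png',im['frame'][:,:,::-1])
for b in blobs(im,'red',(0,0,640,400),100,60)[:3]: print(b[0].round(1),b[1],b[2],ray(im,*b[0],.044).round(4))
print(telemetry.sense()['tool_pos'])
E
```

```text
[435.7 375.7] 1221 [420 349  41  51] [ 0.37   -0.1235  0.044 ]
[314.3 199.1] 245 [306 191  18  17] [ 0.5588 -0.0013  0.044 ]
[155.2  85.8] 186 [140  79  31  14] [0.6456 0.1138 0.044 ]
[ 0.55478425 -0.00477035  0.13199062]
```

View pics/w1.png

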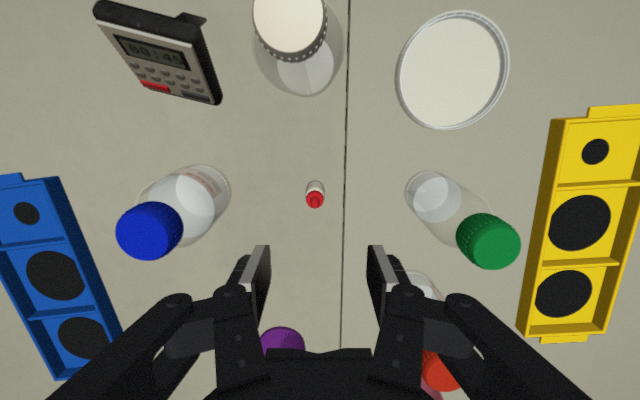

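The wrist view shows the red dropper at (314,199), centred between the fingers, with clear space round it. Next: descend, grip and lift.

>>> {"api": "servo_tool", "payload": {"steps": "0.6 0.002 -0.003 0.02 0; 0.6 0 0 0.02 0; 0.6 0 0 0.02 0; 0.6 0 0 0.02 0; 0.6 0 0 0.017 0; 0.6 0 0 0.01 0; 0.6 0 0 0.006 0; 0.6 0 0 0 0; 0.6 0 0 0 0; 0 0 0 0 0; 0 0 0 0 0; 0 0 0 0 0; 0 0 0 0 0; 0 0 0 0 0; 0 0 0 0 0; 0 0 0 0 0; 0 0 0 0 0; 0 0 0 0 0", "squeeze": 25}}

```text
t: 4.65
tool_pos: [0.5572, -0.0011, 0.019]
eef_rot: [1.0, -0.0, 0.001, 0.0]
contact_force: [-0.7, -0.2, 6.3]
width: 0.0153
finger_force: 24.3
```

>>> {"api": "servo_tool", "payload": {"steps": "0 0 0 -0.01 0; 0 0 0 -0.02 0; 0 0 0 -0.025 0; 0 0 0 -0.025 0; 0 0 0 -0.025 0; 0 0 0 -0.025 0; 0 0 0 -0.025 0; 0 0.003 0.0214 0 0; 0 0.003 0.0214 0 0; 0 0.003 0.0214 0 0; 0 0.003 0.0214 0 0; 0 0.003 0.0214 0 0; 0 0.003 0.0214 0 0; 0 0.003 0.0214 0 0; 0 0.003 0.0214 0 0; 0 0.003 0.0214 0 0; 0 0.003 0.0214 0 0; 0 0.003 0.0214 0 0; 0 0.003 0.0214 0 0; 0 0 0 0 0"}}

```text
t: 6.32
tool_pos: [0.5927, -0.2611, 0.1735]
eef_rot: [1.0, -0.001, 0.0, 0.0]
contact_force: [-0.3, -0.6, 0.1]
width: 0.0154
finger_force: 24.5
```

>>> {"api": "servo_tool", "payload": {"steps": "0 0 0 0.025 0; 0 0 0 0.025 0; 0 0 0 0.025 0; 0 0 0 0.025 0; 0 0 0 0.02 0; 0 0 0 0.015 0; 0 0 0 0.008 0; 0 0 0 0.004 0; 0 0 0 0.002 0; 0 0 0 0 0; 0 0 0 0 0"}}

```text
t: 7.23
tool_pos: [0.593, -0.2581, 0.0253]
eef_rot: [1.0, -0.0, 0.001, 0.0]
contact_force: [0.5, 0.1, -0.3]
width: 0.0159
finger_force: 24.5
```

>>> {"api": "servo_tool", "payload": {"steps": "0 0 0 0.002 0; 0 0 0 0 0; 0.3 0 0 0 0; 0.3 0 0 0 0; 0.3 0 0 0 0; 0.3 0 0 0 0; 0.3 0 0 -0.006 0; 0.3 0 0 -0.015 0; 0.3 0 0 -0.025 0; 0.3 0 0 -0.025 0; 0.3 0 0 -0.025 0; 0.3 0 0 -0.025 0; 0.7 0 0 -0.025 0; 0.7 0 0 -0.02 0; 0.7 0 0 0 0; 0.7 0 0 0 0"}}

```text
t: 8.57
tool_pos: [0.593, -0.2581, 0.1895]
eef_rot: [1.0, -0.0, 0.001, 0.001]
contact_force: [0.3, 0.1, -1.1]
width: 0.0601
finger_force: 0.0
```

```bash
python3 - <<'E'
from rig import telemetry,cams
from h import *
im=cams.get_image('wrist'); cv2.imwrite('pics/w2.png',im['frame'][:,:,::-1])
print(telemetry.sense()['tool_pos'])
for b in blobs(im,'red',(0,0,640,400),100,60)[:3]: print(b[0].round(1),b[1],b[2],ray(im,*b[0],.048).round(4))
E
```

```text
[ 0.59253961 -0.25782914  0.18832478]
[192.  379.2] 1503 [169 352  43  48] [ 0.3424 -0.0987  0.048 ]
[318.2 185.8] 153 [311 179  15  14] [ 0.5945 -0.2579  0.048 ]
```

View pics/w2.png

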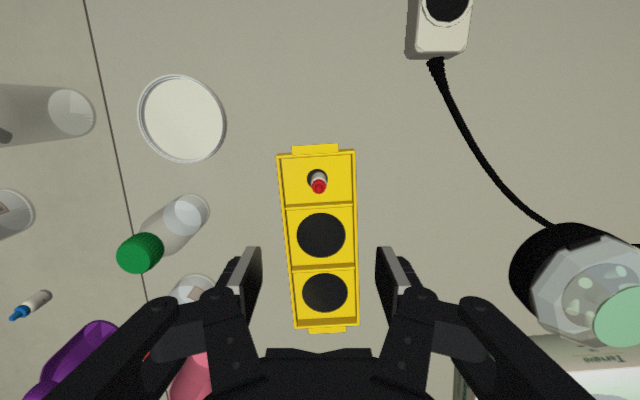

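The wrist view shows the red dropper upright at (318,183) in the yellow narrow well. Next: the green bottle.

>>> {"api": "servo_tool", "payload": {"steps": "0.7 -0.0049 -0.0186 0 0; 0.7 -0.0049 -0.0186 0 0; 0.7 -0.0049 -0.0186 0 0; 0.7 -0.0049 -0.0186 0 0; 0.7 -0.0049 -0.0186 0 0; 0.7 -0.0049 -0.0186 0 0; 0.7 -0.0049 -0.0186 0 0; 0.7 -0.0047 -0.0188 0 0; 0.7 0 0 0.02 0; 0.7 0 0 0 0; 0.7 0 0 0 0"}}

```text
t: 9.53
tool_pos: [0.5528, -0.1085, 0.1672]
eef_rot: [1.0, -0.0, -0.001, -0.0]
contact_force: [-0.8, -0.5, 0.9]
width: 0.0598
finger_force: 0.0
```

```bash
python3 - <<'E'
from rig import telemetry,cams
from h import *
im=cams.get_image('wrist')
print(telemetry.sense()['tool_pos'])
for b in blobs(im,'green',(0,0,640,400),100,60)[:2]: print(b[0].round(1),b[1],b[2],ray(im,*b[0],.118).round(4))
E
```

```text
[ 0.5533005  -0.10897644  0.1679576 ]
[317.6 217.5] 1540 [297 195  42  46] [ 0.5562 -0.1077  0.118 ]
```

>>> {"api": "servo_tool", "payload": {"steps": "0.7 0.001 -0.001 0.02 0; 0.7 0 0 0.02 0; 0.7 0 0 0.02 0; 0.7 0 0 0.012 0; 0.7 0 0 0.008 0; 0.7 0 0 0 0; 0.6 0 0 0 0; 0.5 0 0 0 0; 0.45 0 0 0 0; 0.4 0 0 0 0; 0.35 0 0 0 0; 0.3 0 0 0 0; 0.2 0 0 0 0; 0 0 0 0 0; 0 0 0 0 0; 0 0 0 0 0; 0 0 0 0 0; 0 0 0 0 0", "squeeze": 40}}

```text
t: 11.08
tool_pos: [0.555, -0.1079, 0.0889]
eef_rot: [1.0, -0.0, 0.001, 0.0]
contact_force: [-1.2, 0.8, 5.6]
width: 0.0291
finger_force: 39.3
```

>>> {"api": "servo_tool", "payload": {"steps": "0 0 0 -0.01 0; 0 0 0 -0.02 0; 0 0 0 -0.02 0; 0 0 0 -0.02 0; 0 0 0 -0.02 0; 0 0 0 -0.01 0; 0 -0.0041 0.0194 0 0; 0 -0.0041 0.0194 0 0; 0 -0.0041 0.0194 0 0; 0 -0.0041 0.0194 0 0; 0 -0.0041 0.0194 0 0; 0 -0.0041 0.0194 0 0; 0 -0.0041 0.0194 0 0; 0 -0.0043 0.0192 0 0; 0 0 0 0 0; 0 0 0 0 0; 0 0 0 0 0"}}

```text
t: 12.5
tool_pos: [0.5216, -0.2624, 0.1887]
eef_rot: [1.0, -0.0, 0.0, -0.0]
contact_force: [0.6, -0.3, -1.8]
width: 0.0287
finger_force: 39.8
```

>>> {"api": "servo_tool", "payload": {"steps": "0 0 0 0.02 0; 0 0 0 0.02 0; 0 0 0 0.02 0; 0 0 0 0.015 0; 0 0 0 0.01 0; 0 0 0 0.006 0; 0 0 0 0.003 0; 0 0 0 0.001 0; 0 0 0 0 0; 0 0 0 0 0"}}

```text
t: 13.33
tool_pos: [0.5219, -0.263, 0.094]
eef_rot: [1.0, -0.0, 0.0, 0.0]
contact_force: [-0.7, -0.0, -1.6]
width: 0.029
finger_force: 39.9
```

>>> {"api": "servo_tool", "payload": {"steps": "0 0 0 0.002 0; 0 0 0 0 0; 0.4 0 0 0 0; 0.5 0 0 0 0; 0.6 0 0 0 0; 0.7 0 0 0 0; 0.7 0 0 0 0; 0.7 0 0 -0.02 0; 0.7 0 0 -0.03 0; 0.7 0 0 -0.03 0; 0.7 0 0 -0.03 0; 0.7 0 0 0 0; 0.7 0.002 -0.023 0 0; 0.7 0.002 -0.023 0 0; 0.7 0.002 -0.023 0 0; 0.7 0.002 -0.023 0 0; 0.7 0.002 -0.023 0 0; 0.7 0.002 -0.023 0 0; 0.7 0.002 -0.023 0 0; 0.7 0.002 -0.023 0 0"}}

```text
t: 15.0
tool_pos: [0.5376, -0.0777, 0.2011]
eef_rot: [1.0, -0.0, -0.0, -0.0]
contact_force: [0.6, -0.8, 0.1]
width: 0.0597
finger_force: 0.0
```

>>> {"api": "servo_tool", "payload": {"steps": "0.7 0.002 -0.023 0 0; 0.7 0.002 -0.023 0 0; 0.7 0.002 -0.023 0 0; 0.7 0.002 -0.023 0 0; 0.7 0.002 -0.023 0 0; 0.7 0.002 -0.023 0 0; 0.7 0.002 -0.023 0 0; 0.7 0.002 -0.023 0 0; 0.7 0 0 0.02 0; 0.7 0 0 0.02 0; 0.7 0 0 0 0; 0.7 0 0 0 0"}}

```text
t: 16.0
tool_pos: [0.5534, 0.0933, 0.161]
eef_rot: [1.0, 0.009, -0.001, -0.005]
contact_force: [1.4, -0.2, 0.4]
width: 0.0597
finger_force: 0.0
```

```bash
python3 - <<'E'
from rig import telemetry,cams
from h import *
im=cams.get_image('wrist')
print(telemetry.sense()['tool_pos'])
for b in blobs(im,'blue',(200,100,440,300),100,60)[:2]: print(b[0].round(1),b[1],b[2],ray(im,*b[0],.103).round(4))
im=cams.get_image('top')
b=blobs(im,'green',(400,120,460,250),90,20)[:1]
for b in b: print('green',b[0],ray(im,*b[0],.124).round(4))
E
```

```text
[0.55403244 0.09332374 0.16183   ]
[302.5 213. ] 1967 [278 188  50  51] [0.5568 0.1057 0.103 ]
[202.8 277.6] 230 [200 252  10  45] [0.501  0.1839 0.103 ]
green [440.41496599 176.57823129] [ 0.5214 -0.2632  0.124 ]
```

```bash
python3 - <<'E'
from rig import telemetry
s=telemetry.sense()
for k in('joints','qvel','joint_efforts','tool_pos','eef_rot','contact_force','wrist_torque'): print(k,s[k].round(3) if hasattr(s[k],'round') else s[k])
E
```

```text
joints [ 0.017  0.354 -0.104  1.112  0.009  3.141]
qvel [ 0.    -0.007  0.007 -0.003  0.    -0.   ]
joint_efforts [ 1.7200e-01 -6.9294e+01  3.6122e+01 -5.3000e-02  3.8000e-02  3.0000e-03]
tool_pos [0.554 0.093 0.162]
eef_rot [ 1.     0.009  0.    -0.005]
contact_force [ 0.356 -0.141 -0.244]
wrist_torque [0.02  0.007 0.006]
```

Joint 6 is at its limit (3.141). I'll make a half turn the other way, which gives the same grasp.

>>> {"api": "servo_tool", "payload": {"steps": "0.7 0 0 -0.03 -7; 0.7 0 0 0 -7; 0.7 0 0 0 -7; 0.7 0 0 0 -7; 0.7 0 0 0 -7; 0.7 0 0 0 -7; 0.7 0 0 0 -7; 0.7 0 0 0 -7; 0.7 0 0 0 -7; 0.7 0 0 0 -7; 0.7 0 0 0 -7; 0.7 0 0 0 -7; 0.7 0 0 0 -7; 0.7 0 0 0 -7; 0.7 0 0 0 -7; 0.7 0 0 0 -7; 0.7 0 0 0 -7; 0.7 0 0 0 -7; 0.7 0 0 0 -7; 0.7 0 0 0 -7"}}

```text
t: 17.77
tool_pos: [0.5545, 0.0931, 0.1926]
eef_rot: [0.331, 0.944, 0.005, -0.001]
contact_force: [0.1, 0.8, -0.3]
width: 0.0597
finger_force: 0.0
```

>>> {"api": "servo_tool", "payload": {"steps": "0.7 0 0 0 -7; 0.7 0 0 0 -7; 0.7 0 0 0 -7; 0.7 0 0 0 -7; 0.7 0 0 0 -7; 0.7 0 0 0 -5; 0.7 0 0 0 0; 0.7 0 0 0 0"}}

```text
t: 18.43
tool_pos: [0.5543, 0.0932, 0.1922]
eef_rot: [-0.007, 1.0, 0.004, 0.001]
contact_force: [0.5, 0.2, 0.0]
width: 0.0596
finger_force: 0.0
```

>>> {"api": "servo_tool", "payload": {"steps": "0.7 -0.002 0.011 0 0.8; 0.7 0 0 0.02 0; 0.7 0 0 0.02 0; 0.7 0 0 0.02 0; 0.7 0 0 0.02 0; 0.7 0 0 0.017 0; 0.7 0 0 0.012 0; 0.7 0 0 0.008 0; 0.7 0 0 0 0; 0.6 0 0 0 0; 0.5 0 0 0 0; 0.45 0 0 0 0; 0.4 0 0 0 0; 0.3 0 0 0 0; 0.2 0 0 0 0; 0 0 0 0 0; 0 0 0 0 0; 0 0 0 0 0; 0 0 0 0 0; 0 0 0 0 0", "squeeze": 45}}

```text
t: 20.1
tool_pos: [0.5563, 0.1054, 0.0755]
eef_rot: [-0.002, 1.0, 0.004, 0.001]
contact_force: [-0.1, 0.6, 5.8]
width: 0.0345
finger_force: 44.1
```

>>> {"api": "servo_tool", "payload": {"steps": "0 0 0 -0.01 0; 0 0 0 -0.02 0; 0 0 0 -0.03 0; 0 0 0 -0.03 0; 0 0 0 -0.03 0; 0 0 0 -0.03 0; 0 0 0 0 0; 0 0.0073 -0.0234 0 0; 0 0.0073 -0.0234 0 0; 0 0.0073 -0.0234 0 0; 0 0.0073 -0.0234 0 0; 0 0.0073 -0.0234 0 0; 0 0.0073 -0.0234 0 0; 0 0.0073 -0.0234 0 0; 0 0.0073 -0.0234 0 0; 0 0.0073 -0.0234 0 0; 0 0.0073 -0.0234 0 0; 0 0.0073 -0.0234 0 0; 0 0.0073 -0.0234 0 0; 0 0.0073 -0.0234 0 0"}}

```text
t: 21.77
tool_pos: [0.4614, -0.2015, 0.2222]
eef_rot: [-0.002, 1.0, 0.004, 0.0]
contact_force: [0.7, -0.2, -0.7]
width: 0.0349
finger_force: 45.4
```

>>> {"api": "servo_tool", "payload": {"steps": "0 0.0071 -0.0231 0 0; 0 0.0071 -0.0231 0 0; 0 0.007 -0.023 0 0; 0 0 0 0 0; 0 0 0 0 0; 0 0 0 0 0"}}

```text
t: 22.27
tool_pos: [0.4411, -0.2694, 0.2213]
eef_rot: [-0.002, 1.0, 0.005, -0.0]
contact_force: [0.6, 1.2, -2.0]
width: 0.0345
finger_force: 45.5
```

>>> {"api": "servo_tool", "payload": {"steps": "0 0 0.001 0.03 0; 0 0 0 0.03 0; 0 0 0 0.03 0; 0 0 0 0.02 0; 0 0 0 0.015 0; 0 0 0 0.01 0; 0 0 0 0.005 0; 0 0 0 0 0; 0 0 0 0 0; 0 0 0 0 0"}}

```text
t: 23.1
tool_pos: [0.4416, -0.2675, 0.0819]
eef_rot: [-0.002, 1.0, 0.004, 0.0]
contact_force: [-1.0, -0.4, -0.6]
width: 0.0348
finger_force: 45.7
```

>>> {"api": "servo_tool", "payload": {"steps": "0 0 0 0.002 0; 0 0 0 0 0; 0.45 0 0 0 0; 0.55 0 0 0 0; 0.65 0 0 0 0; 0.7 0 0 0 0; 0.7 0 0 0 0; 0.7 0 0 -0.02 0; 0.7 0 0 -0.03 0; 0.7 0 0 -0.03 0; 0.7 0 0 -0.02 0; 0.7 0 0.0236 0 0; 0.7 0 0.0236 0 0; 0.7 0 0.0236 0 0; 0.7 0 0.0236 0 0; 0.7 0 0.0236 0 0; 0.7 0 0.0236 0 0; 0.7 0 0.0234 0 0; 0.7 0 0 0 0; 0.7 0 0 0 0"}}

```text
t: 24.77
tool_pos: [0.4405, -0.1027, 0.1807]
eef_rot: [-0.003, 1.0, 0.004, 0.0]
contact_force: [0.2, -0.5, -0.0]
width: 0.0598
finger_force: 0.0
```

```bash
python3 - <<'E'
from rig import telemetry,cams
from h import *
im=cams.get_image('wrist'); cv2.imwrite('pics/w3.png',im['frame'][:,:,::-1])
print(telemetry.sense()['tool_pos'])
for b in blobs(im,'red',(0,0,640,400),100,60)[:3]: print(b[0].round(1),b[1],b[2],ray(im,*b[0],.103).round(4))
E
```

```text
[ 0.44061641 -0.10344268  0.18067316]
[314.8  72.4] 3782 [282  36  66  73] [ 0.3409 -0.1047  0.103 ]
[319.1 205.9] 1666 [297 183  46  47] [ 0.4382 -0.101   0.103 ]
```

View pics/w3.png

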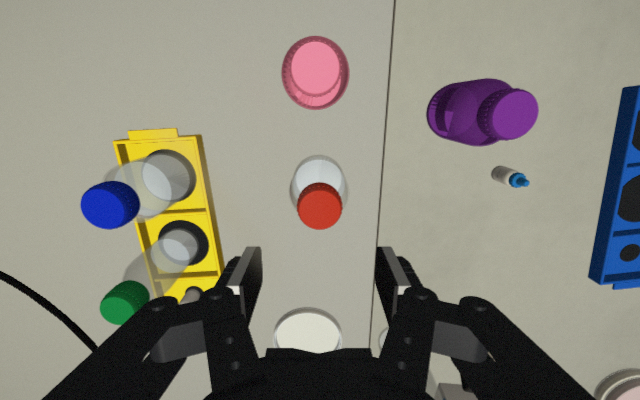

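The wrist view shows the clear, red-capped bottle centred at (319,206), with pink behind it at (315,72) and purple at (500,112). Both yellow-tray bottles stand upright. Next: grip bottle_red.

>>> {"api": "servo_tool", "payload": {"steps": "0.7 0 0.001 0.025 0; 0.7 0 0 0.025 0; 0.7 0 0 0.025 0; 0.7 0 0 0.015 0; 0.7 0 0 0.01 0; 0.7 0 0 0.005 0; 0.7 0 0 0 0; 0.6 0 0 0 0; 0.5 0 0 0 0; 0.45 0 0 0 0; 0.4 0 0 0 0; 0.3 0 0 0 0; 0.2 0 0 0 0; 0 0 0 0 0; 0 0 0 0 0; 0 0 0 0 0; 0 0 0 0 0; 0 0 0 0 0", "squeeze": 45}}

```text
t: 26.32
tool_pos: [0.441, -0.1016, 0.0763]
eef_rot: [-0.002, 1.0, 0.004, 0.001]
contact_force: [-0.9, 0.4, 5.6]
width: 0.035
finger_force: 44.1
```

>>> {"api": "servo_tool", "payload": {"steps": "0 0 0 -0.01 0; 0 0 0 -0.02 0; 0 0 0 -0.03 0; 0 0 0 -0.03 0; 0 0 0 -0.03 0; 0 0 0 -0.03 0; 0 0 0 0 0; 0 0.0037 0.0225 0 0; 0 0.0037 0.0225 0 0; 0 0.0037 0.0225 0 0; 0 0.0037 0.0225 0 0; 0 0.0037 0.0225 0 0; 0 0.0037 0.0225 0 0; 0 0.0037 0.0225 0 0; 0 0.0037 0.0225 0 0; 0 0.0037 0.0225 0 0; 0 0.0037 0.0225 0 0; 0 0.0037 0.0225 0 0; 0 0.0037 0.0225 0 0; 0 0.0037 0.0225 0 0"}}

```text
t: 27.98
tool_pos: [0.3906, 0.1906, 0.2279]
eef_rot: [-0.002, 1.0, 0.004, -0.0]
contact_force: [0.4, 0.7, -2.1]
width: 0.035
finger_force: 45.6
```

>>> {"api": "servo_tool", "payload": {"steps": "0 0.0037 0.0225 0 0; 0 0.0037 0.0225 0 0; 0 0.0037 0.0225 0 0; 0 0 0 0 0; 0 0 0 0 0; 0 0 0 0 0"}}

```text
t: 28.48
tool_pos: [0.3796, 0.2566, 0.2285]
eef_rot: [-0.002, 1.0, 0.004, -0.0]
contact_force: [-0.3, -1.1, -1.6]
width: 0.0346
finger_force: 45.8
```

>>> {"api": "servo_tool", "payload": {"steps": "0 -0.002 0.002 0.03 0; 0 0 0 0.03 0; 0 0 0 0.03 0; 0 0 0 0.02 0; 0 0 0 0.016 0; 0 0 0 0.012 0; 0 0 0 0.006 0; 0 0 0 0.002 0; 0 0 0 0 0; 0 0 0 0 0"}}

```text
t: 29.32
tool_pos: [0.3822, 0.2601, 0.0835]
eef_rot: [-0.002, 1.0, 0.005, 0.0]
contact_force: [-0.6, 0.0, -0.7]
width: 0.0346
finger_force: 45.9
```

>>> {"api": "servo_tool", "payload": {"steps": "0 0 0 0.002 0; 0 0 0 0.0005 0; 0 0 0 0 0; 0.45 0 0 0 0; 0.55 0 0 0 0; 0.65 0 0 0 0; 0.7 0 0 0 0; 0.7 0 0 0 0; 0.7 0 0 -0.02 0; 0.7 0 0 -0.03 0; 0.7 0 0 -0.03 0; 0.7 0 0 -0.02 0; 0.7 -0.0077 -0.0231 0 0; 0.6 -0.0077 -0.0231 0 0; 0.6 -0.0077 -0.0231 0 0; 0.6 -0.0077 -0.0231 0 0; 0.6 -0.0077 -0.0231 0 0; 0.6 -0.0077 -0.0231 0 0; 0.6 -0.0077 -0.0234 0 0; 0.6 0 0 0 0"}}

```text
t: 30.98
tool_pos: [0.4375, 0.0948, 0.1788]
eef_rot: [-0.001, 1.0, 0.004, 0.0]
contact_force: [0.3, 0.2, 0.8]
width: 0.0513
finger_force: 0.0
```

>>> {"api": "servo_tool", "payload": {"steps": "0.6 0 0 0.02 0; 0.6 0 0 0.02 0; 0.6 0 0 0.01 0; 0.6 0 0 0 0; 0.6 0 0 0 0"}}

```text
t: 31.4
tool_pos: [0.436, 0.0983, 0.1289]
eef_rot: [-0.002, 1.0, 0.004, -0.001]
contact_force: [-0.7, 0.5, 0.5]
width: 0.0512
finger_force: 0.0
```

```bash
python3 - <<'E'
from rig import telemetry,cams
from h import *
im=cams.get_image('wrist'); cv2.imwrite('pics/w4.png',im['frame'][:,:,::-1])
print(telemetry.sense()['tool_pos'])
HUE['blue']=[(98,128)]
for b in blobs(im,'blue',(250,100,400,300),100,60)[:3]: print(b[0].round(1),b[1],b[2],ray(im,*b[0],.044).round(4))
E
```

```text
[0.43648782 0.09831133 0.12942701]
[320.8 199.1] 233 [313 191  17  17] [0.4304 0.1014 0.044 ]
```

View pics/w4.png

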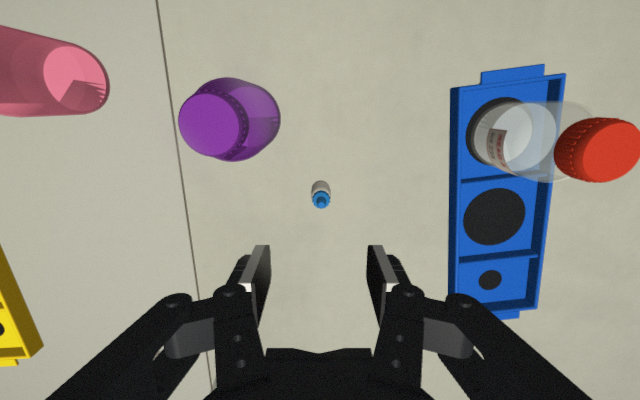

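The wrist view shows the blue dropper at (321,198) between the fingers, and the red bottle upright in the near well of the blue tray.

>>> {"api": "servo_tool", "payload": {"steps": "0.6 0.002 0.001 0.02 0; 0.6 0 0 0.02 0; 0.6 0 0 0.02 0; 0.6 0 0 0.02 0; 0.6 0 0 0.015 0; 0.6 0 0 0.01 0; 0.6 0 0 0.005 0; 0.6 0 0 0 0; 0.6 0 0 0 0; 0 0 0 0 0; 0 0 0 0 0; 0 0 0 0 0; 0 0 0 0 0; 0 0 0 0 0; 0 0 0 0 0; 0 0 0 0 0; 0 0 0 0 0; 0 0 0 0 0", "squeeze": 25}}

```text
t: 32.95
tool_pos: [0.4347, 0.1001, 0.0193]
eef_rot: [-0.002, 1.0, 0.005, 0.0]
contact_force: [0.3, 0.6, 7.6]
width: 0.0157
finger_force: 24.6
```

>>> {"api": "servo_tool", "payload": {"steps": "0 0 0 -0.01 0; 0 0 0 -0.02 0; 0 0 0 -0.03 0; 0 0 0 -0.03 0; 0 0 0 -0.03 0; 0 -0.011 0.0199 0 0; 0 -0.011 0.0199 0 0; 0 -0.011 0.0199 0 0; 0 -0.011 0.0199 0 0; 0 -0.011 0.0199 0 0; 0 -0.011 0.0199 0 0; 0 -0.011 0.0199 0 0; 0 -0.011 0.0199 0 0; 0 -0.011 0.0199 0 0; 0 0 0 0 0; 0 0 0 0 0; 0 0 0 0 0"}}

```text
t: 34.37
tool_pos: [0.5321, 0.2781, 0.1403]
eef_rot: [-0.002, 1.0, 0.004, -0.0]
contact_force: [-0.3, 0.4, -0.7]
width: 0.0156
finger_force: 24.5
```

>>> {"api": "servo_tool", "payload": {"steps": "0 -0.002 0.001 0.03 0; 0 0 0 0.03 0; 0 0 0 0.025 0; 0 0 0 0.015 0; 0 0 0 0.01 0; 0 0 0 0.005 0; 0 0 0 0 0; 0 0 0 0 0; 0 0 0 0 0"}}

```text
t: 35.12
tool_pos: [0.5351, 0.2806, 0.0266]
eef_rot: [-0.002, 1.0, 0.005, 0.001]
contact_force: [0.4, -0.7, -0.7]
width: 0.0154
finger_force: 24.5
```

>>> {"api": "servo_tool", "payload": {"steps": "0 0 0 0.002 0; 0 0 0 0.001 0; 0 0 0 0 0; 0.3 0 0 0 0; 0.3 0 0 0 0; 0.3 0 0 0 0; 0.3 0 0 0 0; 0.3 0 0 -0.006 0; 0.3 0 0 -0.015 0; 0.3 0 0 -0.025 0; 0.3 0 0 -0.03 0; 0.3 0 0 -0.03 0; 0.3 0 0 -0.03 0; 0.3 0 0 -0.03 0; 0.3 0 0 -0.03 0; 0.3 -0.015 -0.02 0 0; 0.3 -0.015 -0.02 0 0; 0.3 0 -0.02 0 0; 0.3 0 -0.02 0 0; 0.3 0 -0.02 0 0"}}

```text
t: 36.78
tool_pos: [0.565, 0.178, 0.2179]
eef_rot: [-0.002, 1.0, 0.004, -0.0]
contact_force: [-0.1, -0.1, -0.9]
width: 0.0256
finger_force: 0.0
```

```bash
python3 - <<'E'
from rig import telemetry,cams
from h import *
HUE['blue']=[(98,128)]
w=cams.get_image('wrist'); im=cams.get_image('top'); sd=cams.get_image('side')
cv2.imwrite('pics/end.png',np.vstack([cv2.resize(im['frame'][80:290,150:470],(640,420)),cv2.resize(sd['frame'][100:320,220:440],(180,180)).repeat(1,0) if 0 else cv2.resize(sd['frame'][120:320,230:440],(640,180))])[:,:,::-1])
s=telemetry.sense();print(s['t'],s['tool_pos'])
T={'b':(np.array([.4525,.268]),.130),'y':(np.array([.5112,-.2635]),.064)}
def loc(p,t): o,a=T[t];d=p[:2]-o;return (np.array([[np.cos(a),np.sin(a)],[-np.sin(a),np.cos(a)]])@d).round(4)
for n,c,box,z,t in [('red','red',(150,230,230,270),.109,'b'),('blue','blue',(415,200,470,240),.109,'y'),('green','green',(410,150,470,200),.124,'y'),('dred','red',(410,135,445,165),.052,'y')]:
    for b in blobs(im,c,box,90,6)[:1]: print(n,b[0].round(1),b[1],loc(ray(im,*b[0],z),t))
print('white z',im['world_from_camera'][2,3]-im['z_map'][103,309])
E
```

```text
36.9333 [0.56501063 0.17791071 0.21805797]
blue [440.8 216.3] 232 [-0.0705  0.0008]
green [440.4 176.6] 146 [ 0.0101 -0.0004]
dred [427.7 147.4] 25 [0.08   0.0033]
white z 0.14445690453453008
```

View pics/end.png

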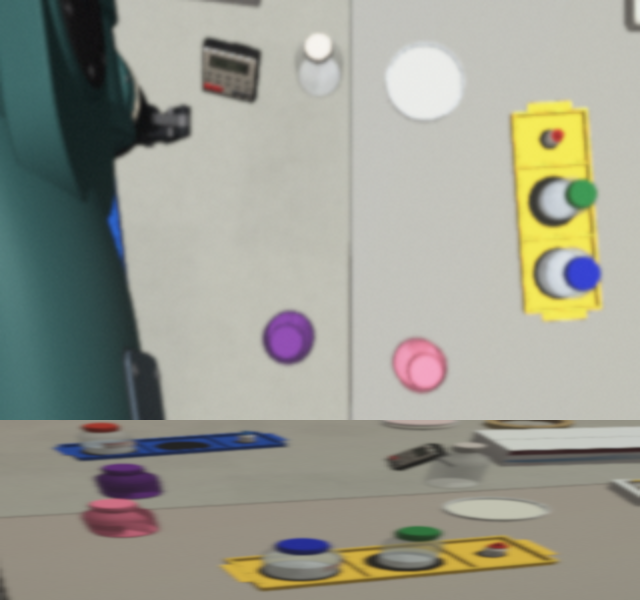

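The yellow tray is right: green, blue and the red dropper are all within 3 mm of their well centres. The arm hides the blue tray, so I'll move aside to check it.

>>> {"api": "servo_tool", "payload": {"steps": "0.3 0.005 -0.022 0 0; 0.3 0.005 -0.022 0 0; 0.3 0.005 -0.022 0 0; 0.3 0.005 -0.022 0 0; 0.3 0.005 -0.022 0 0; 0.3 0.005 -0.022 0 0; 0.3 0.005 -0.022 0 0; 0.3 0.005 -0.022 0 0; 0.3 0.005 -0.022 0 0; 0.3 0.005 -0.022 0 0; 0.3 0 0 0 0; 0.3 0 0 0 0"}}

```text
t: 37.93
tool_pos: [0.516, -0.0414, 0.2159]
eef_rot: [-0.002, 1.0, 0.005, 0.0]
contact_force: [0.2, 1.6, -0.1]
width: 0.0258
finger_force: 0.0
```

```bash
python3 - <<'E'
from rig import telemetry,cams
from h import *
im=cams.get_image('top')
cv2.imwrite('pics/end2.png',cv2.resize(im['frame'][90:280,150:330],None,fx=3,fy=3,interpolation=2)[:,:,::-1])
o,a=np.array([.4525,.268]),.130
for c,box,z in [('red',(150,225,230,275),.109)]:
    b=blobs(im,c,box,90,6)[0]; d=ray(im,*b[0],z)[:2]-o
    print(b[0],np.array([[np.cos(a),np.sin(a)],[-np.sin(a),np.cos(a)]])@d)
E
```

```text
[184.73553719 243.45041322] [-0.06919869 -0.00104472]
```

View pics/end2.png

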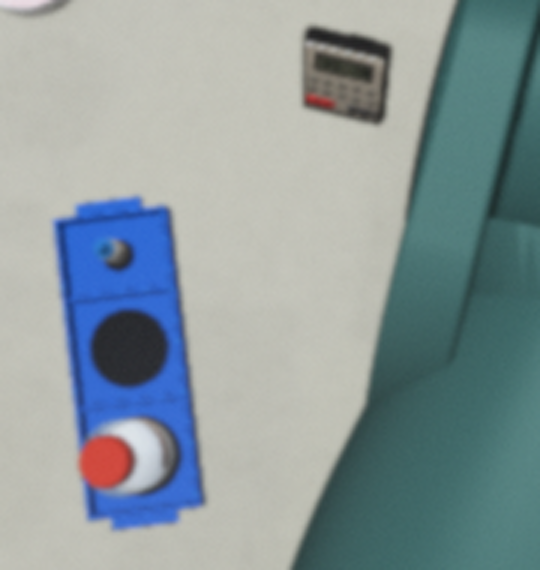

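The picture shows the blue tray with the red bottle centred in its near well (crop 130,455) and the blue dropper upright in the narrow well (crop 110,252). White stood undisturbed in the previous view. I'm handing in.

```bash
python3 -c "
from rig import workorder
print(workorder.job_done())"
```

```text
the job is handed in; nothing more can be done
None
```

I handed the job in at about 38 s of the 128 s limit: all five items stand upright in their own trays' wells, the white-capped bottle is where it stood, and nothing tipped over; the judge returned no verdict.

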